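# Park the toy trucks in the packing tray

## Robot

A 6-joint arm with a two-finger parallel gripper is mounted at the origin on the work surface. World frame = base frame: x ahead of the robot, y to its left, z up, the work surface at z = 0. Lengths are in m, angles in degrees, forces in N, time in s.
With the tool pointing down it reaches from about 0.275 to 0.825 m from the base axis. Payload 5.2 kg.
Tool frame: the origin (TCP) lies midway between the tips of the shut fingers; the grasp point (between the pads) lies 19 mm behind it; z points along the fingers, y is the line along which they close (so a half turn about z gives the same grasp; the last joint's range is limited). The gripper opens to 93 mm and grips with 3 to 60 N. Pads are 15 mm wide; open, the fingers measure 128 mm over their backs; the gripper's body (75 mm by 188 mm) begins 65 mm behind the grasp point.
Start: joints at [-87.479, 14.817, 87.949, -0, 77.235, -11.62], TCP at [0.134, -0.533, 0.219] pointing down, gripper open.
Joint ranges: [-179.93, 179.93], [-52.35, 119.4], [10.71, 147.94], [-69.91, 249.91], [12.55, 155.21], [-178.61, 178.61]. Speed limits (degrees/s): [147.25, 147.25, 180, 180, 180, 180].

## Interface

Orientations are given as a 3x3 rotation matrix whose columns are the frame's x, y, z axes.
In Python, from bench import * gives the robot as it stands.
- The arm moves only by the tool play_rows, never from a script. Its argument "plan" is a list that holds one entry, the list of rows, each a list of 5 numbers: the shift along the world's x, y, z in units of 40 mm (1.0 is 40 mm), then the turn about the world's z in units of 4 degrees (1.0 is 4 degrees), then the opening, from -1 (shut) to 1 (fully open). A call has 1 to 12 rows; each row shifts and turns the commanded pose from where the row before left it; what a row does not reach is not made up. A row lasts 1/8 s, in which the tool goes at most 62.5 mm and 10.7 degrees, less where a joint would pass 70% of its speed; a pose out of reach is approached as far as the arm can. A call with a number of a shift or a turn outside -1 to 1 is refused whole. A call with a gripper value outside its range is refused whole. The fingers move at their own pace and stop on an object; "squeeze" is the grip in N (left out, the last holds). Time passes only in rows, so rows that do not move let the fingers close. It gives the time, the measured TCP pose, the force, the opening and the grip force at its end, in the units of the state.
- state(): the state, without advancing time (a new reading comes with each control period).
- snapshot(name): name is "side" or "top"; returns (picture, depth): 480x640x3 uint8, red, green, blue; 480x640 float32, m along the optical axis (not along the pixel's ray), 0 where there is no reading.
- camera_params(name): a dict with "fx", "fy", "cx", "cy" (pixels), "rvec" (rotation vector, rad) and "tvec" (3), from world to camera coordinates, as OpenCV has them. Camera axes: x right, y down, z forward; pixel columns grow to the right and rows downward; lengths in m; the calibration is good to about 2 mm. A picture is of the moment at which its call begins. camera_params takes no time and is no camera call.
- job_done(): hands the job in; it is judged then, once.
The state is a dict: "clock": time; "joint_pos": joint angles; "joint_vel": joint speeds; "tau": joint torques, N m; "position": TCP position; "ee_rot": TCP orientation; "force": force on the tool from outside, world axes, zero at the start; "wrist_torque": the same for the moment, N m; "width": finger opening in m; "grip_force": force on a finger pad.
Only numpy, scipy, OpenCV 4.12 (cv2) and the standard library are available. Lean on these libraries where they do the work, as an engineer would, in place of code of your own. Each camera call takes 0.05 s, during which the arm holds its last target. There are 200 camera calls.

## Task

Three toy trucks lie on their sides on the bench. Stand each one on its wheels in the empty near row of the packing tray, one on each marked rectangle, centred on it and square, with its nose pointing the same way as the trucks of the far row. Handle them gently: squeeze lightly, set them down softly, do not drop them or knock the other trucks and things about.

Things in the scene. Friction and masses are not known exactly. Their poses are not given: they have to be found in the camera images.
- truck1: Orange toy tipper truck, 64 long, 44 wide, 52 high, about 90 g; black wheels that do not turn. Origin: middle of its underside (ground level of the wheels); x to the nose, y to its left, z to its roof; centre of mass near z = 27. Starts lying on its left side on the table: y straight down, roof roughly to world +y, nose roughly away from the robot, origin 22 up.
- truck1_nose (a point): Middle of truck1's nose face, 32 ahead of its origin and 26 above its underside. Both ends are flat and upright: nose at x = +32 (z 8 to 52), tailgate at x = -32 (z 8 to 43); cab and tipper 44 wide, chassis (z below 22) 34 wide.
- truck2: Same as truck1. Starts lying on its left side on the table: y straight down, roof roughly to world +y, nose roughly away from the robot, origin 22 up.
- truck2_nose (a point): Middle of truck2's nose face, 32 ahead of its origin and 26 above its underside.
- truck3: Same as truck1. Starts lying on its left side on the table: y straight down, roof roughly to world +y, nose roughly away from the robot, origin 22 up.
- truck3_nose (a point): Middle of truck3's nose face, 32 ahead of its origin and 26 above its underside.
- tray: Fixed blue packing tray, 250 (x) by 220 (y), rim 12 high and 4 thick, floor's upper face 4 above the table. x to the far row (away from the robot), y along the rows, z up; origin on the table under its middle. Two ribs along x at y = +-33, 4 wide, tops 8 above the table, part three lanes. Grey 70 by 50 rectangles mark the places at x = -54 (near row, empty) and x = +54 (far row, loaded).
- place1 (a point): Middle of the empty near-row place in lane 1 (y = -66 in the tray's frame), on the tray's floor.
- place2 (a point): Middle of the empty near-row place in lane 2 (y = 0 in the tray's frame), on the tray's floor.
- place3 (a point): Middle of the empty near-row place in lane 3 (y = 66 in the tray's frame), on the tray's floor.
- parked1: same toy truck as truck1, already standing on its wheels in the far row of lane 1, nose to the tray's +x; loose; leave it alone
- parked2: same toy truck as truck1, already standing on its wheels in the far row of lane 2, nose to the tray's +x; loose; leave it alone
- parked3: same toy truck as truck1, already standing on its wheels in the far row of lane 3, nose to the tray's +x; loose; leave it alone
- bottle: bystander: standing clear drink bottle, 62 across, 190 high; origin at the middle of its base. (A fixed blue parts bin, 75 high, also stands well beyond the lying trucks.)
- screwdriver: bystander: screwdriver 160 long lying on the table; origin under its middle, x along it
There are look-alikes about, which are no part of the job. Leave any turquoise look-alike of the truck3 alone. What is shaped like the truck1 but purple is not meant.

How it is judged:
By the outcome, as a careful person would: the job done as asked, in the order asked, and still so for the second after the job is handed in, with the robot touching nothing.
It also fails if it takes over 67 s, if anything falls off the work surface, if the arm or the gripper's body presses on something with over 40 N, if the wrist force passes 120 N, or if a joint passes its speed limit or range.

## Working session

There is one attempt and no reset: what is moved stays moved. The work goes in short steps, Python scripts to look and compute and a tool call to move; the robot and the scene stay as the last step left them, time stands still between calls to the robot, and variables do not carry over. Pictures are saved under pics/ and viewed, at most 10 in all, crops included, and the job is handed in when it is done.

Besides the shell and the picture viewer there is one more tool, called as name(argument=value, ...), one argument or row to a line, values as JSON. play_rows: Moves the arm, as the interface text tells. Its arguments: {"type":"object","properties":{"plan":{"type":"array","items":{"type":"array","items":{"type":"array","items":{"type":"number","minimum":-1,"maximum":1}}}},"squeeze":{"type":"number"}},"required":["plan"]}

```bash
mkdir -p pics; cat > h.py <<'E'
import numpy as np, cv2
from bench import *
def cam(n):
    p=camera_params(n); R=cv2.Rodrigues(np.array(p["rvec"],float))[0]; t=np.array(p["tvec"],float).ravel()
    return p,R,t
def cloud(n,d):
    p,R,t=cam(n); v,u=np.mgrid[0:480,0:640]
    P=np.stack([(u-p["cx"])/p["fx"]*d,(v-p["cy"])/p["fy"]*d,d],-1)
    return (P-t)@R
def ray(n,u,v,z):
    p,R,t=cam(n); c=-R.T@t; r=R.T@np.array([(u-p["cx"])/p["fx"],(v-p["cy"])/p["fy"],1.])
    return c+r*(z-c[2])/r[2]
E
python3 - <<'E'
from h import *
for n in("side","top"):
    a,d=snapshot(n); np.savez(f"{n}0.npz",a=a,d=d); cv2.imwrite(f"pics/{n}0.png",a[:,:,::-1])
    p,R,t=cam(n); print(n,p["fx"],-R.T@t,R[2],(d>0).mean())
s=state();print(s["position"],s["ee_rot"],s["width"],s["clock"])
E
```

```text
side 442.98461082716733 [0.08194374 0.70464589 0.60505325] [ 0.48892359 -0.69073239 -0.5327687 ] 0.9960416666666667
top 579.4651323469917 [ 0.39201791 -0.01666519  1.18920635] [ 0.1454496  -0.01118359 -0.98930245] 0.9959635416666667
[ 0.13436697 -0.53284441  0.21791425] [[ 9.69703395e-01  2.44285332e-01 -4.28330984e-05]
 [ 2.44285080e-01 -9.69702114e-01  1.61576014e-03]
 [ 3.53171155e-04 -1.57727158e-03 -9.99998694e-01]] 0.09311800977039221 0.1
```

View pics/top0.png

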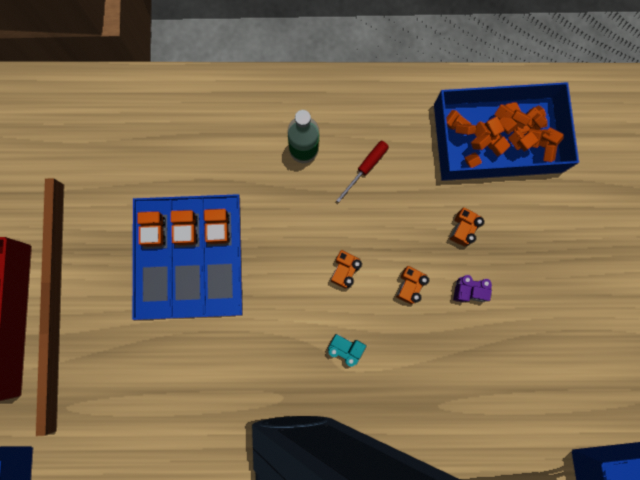

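View pics/side0.png

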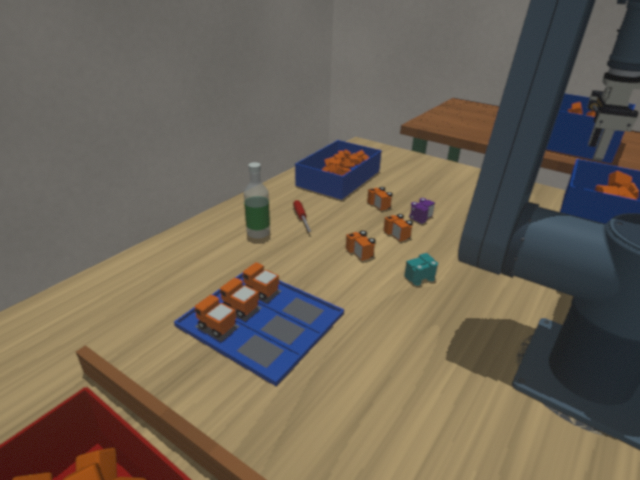

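```bash
cat > m.py <<'E'
from h import *
import sys
def trucks(n,f):
    a,d=f["a"],f["d"]; P=cloud(n,d); hsv=cv2.cvtColor(a,cv2.COLOR_RGB2HSV)
    m=((hsv[...,0]<14)&(hsv[...,1]>150)&(hsv[...,2]>90)&(P[...,2]>.012)&(P[...,2]<.07)&(P[...,0]>.15)&(P[...,0]<.62)&(abs(P[...,1])<.42)).astype(np.uint8)
    k,l,s,c=cv2.connectedComponentsWithStats(m)
    for i in range(1,k):
        if s[i,4]<60: continue
        q=P[l==i]; hi=np.percentile(q[:,2],90); t=q[q[:,2]>hi-.006]
        r=cv2.minAreaRect((t[:,:2]*1000).astype(np.float32))
        print(n,c[i].round(),s[i],"ztop %.4f"%hi,"med",np.median(t,0).round(4),"rect",np.round(r[0],1),np.round(r[1],1),round(r[2],1))
if __name__=="__main__":
    for n in("side","top"):trucks(n,np.load(f"{n}0.npz"))
    f=np.load("top0.npz");a,d=f["a"],f["d"];P=cloud("top",d)
    print("table",P[300,280:300,2].mean(),P[300,280:300,2].std())
    hsv=cv2.cvtColor(a,cv2.COLOR_RGB2HSV)
    for n in("top","side"):
        f=np.load(n+"0.npz");a,d=f["a"],f["d"];P=cloud(n,d);hsv=cv2.cvtColor(a,cv2.COLOR_RGB2HSV)
        reg=(P[...,1]>.1)&(P[...,1]<.5)&(P[...,0]>.1)&(P[...,0]<.56)&(P[...,2]<.03)
        blue=reg&(hsv[...,0]>105)&(hsv[...,0]<130)&(hsv[...,1]>150)
        g=reg&(hsv[...,1]<90)&(hsv[...,2]<140)&(hsv[...,2]>50)
        m=cv2.morphologyEx(g.astype(np.uint8),cv2.MORPH_OPEN,np.ones((5,5)))
        k,l,s,c=cv2.connectedComponentsWithStats(m)
        for i in range(1,k):
            if s[i,4]<200: continue
            q=P[l==i]; h=np.median(q[:,2]); cnt=np.argwhere(l==i)
            w=np.array([ray(n,u,v,.004)[:2] for v,u in cnt],np.float32)*1000
            r=cv2.minAreaRect(w); print(n,"grey",c[i].round(1),"z %.4f"%h,w.mean(0).round(1),np.round(r[0],1),np.round(r[1],1),round(r[2],2))
        w=(P[blue][:,:2]*1000).astype(np.float32); r=cv2.minAreaRect(w); print(n,"tray",blue.sum(),np.round(r[0],1),np.round(r[1],1),round(r[2],2))
    b=a
    f=np.load("top0.npz")
    cv2.imwrite("pics/crop.png",cv2.resize(f["a"][195:315,320:500,::-1],None,fx=4.4,fy=4.4,interpolation=cv2.INTER_CUBIC))
E
python3 m.py
```

```text
side [382. 197.] [372 188  19  19 165] ztop 0.0434 med [ 0.5972 -0.3247  0.0421] rect [ 598.8 -326.2] [31.8 55.3] 54.6
side [398. 225.] [385 215  27  22 300] ztop 0.0435 med [ 0.4839 -0.2121  0.0423] rect [ 484.7 -216.5] [40.5 66.6] 70.0
side [360. 243.] [347 232  27  25 342] ztop 0.0435 med [ 0.5139 -0.0788  0.0423] rect [515.7 -84.8] [39. 64.] 74.9
side [235. 300.] [ 198  265   80   68 1315] ztop 0.0548 med [0.6128 0.2561 0.0543] rect [612.3 239.6] [ 15.1 175.5] 0.1
top [148. 220.] [138 217  22   7 130] ztop 0.0600 med [0.6134 0.3053 0.0575] rect [613.7 303.1] [13.1 41.7] 1.6
top [181. 219.] [171 217  22   6 106] ztop 0.0597 med [0.6154 0.2385 0.0573] rect [614.7 237.5] [10.6 42.5] 0.2
top [214. 218.] [204 217  22   4  82] ztop 0.0597 med [0.6163 0.1724 0.0572] rect [616.2 172.2] [41.9  7.1] 89.7
top [465. 229.] [454 218  23  26 334] ztop 0.0474 med [ 0.597  -0.3273  0.0448] rect [ 598.6 -332. ] [33.3 53.1] 63.2
top [216. 232.] [205 222  22  20 120] ztop 0.0515 med [0.5863 0.1702 0.0488] rect [590.7 170.8] [37.3 42.8] 1.5
top [152. 234.] [139 225  22  19 121] ztop 0.0509 med [0.583
[... 602 characters left out ...]
top grey [187.1 281.9] z 0.0055 [495.1 234.1] [495.  234.4] [66.5 45. ] 1.5
top tray 4643 [493.5 233. ] [139.7 219.1] 2.16
side grey [302.8 310.5] z 0.0035 [495.3 167.6] [496.3 167.1] [67.8 48. ] 1.65Traceback (most recent call last):
  File "m.py", line 27, in <module>
    w=np.array([ray(n,u,v,.004)[:2] for v,u in cnt],np.float32)*1000
                ~~~^^^^^^^^^^^^
  File "h.py", line 11, in ray
    p,R,t=cam(n); c=-R.T@t; r=R.T@np.array([(u-p["cx"])/p["fx"],(v-p["cy"])/p["fy"],1.])
          ~~~^^^
  File "h.py", line 4, in cam
    p=camera_params(n); R=cv2.Rodrigues(np.array(p["rvec"],float))[0]; t=np.array(p["tvec"],float).ravel()
ValueError: time passes only in moves, steps and waits
```

```bash
sed -i 's/^def cam/import functools\n@functools.cache\ndef cam/' h.py; python3 m.py | grep -E "grey|tray"
```

```text
top grey [219.4 280.9] z 0.0057 [497.  168.2] [497.  168.1] [66.4 47.2] 1.03
top grey [154.8 283.3] z 0.0056 [492.3 299.8] [492.1 300.5] [67.6 47. ] 1.96
top grey [187.1 281.9] z 0.0055 [495.1 234.1] [495.  234.4] [66.5 45. ] 1.5
top tray 4643 [493.5 233. ] [139.7 219.1] 2.16
side grey [302.8 310.5] z 0.0035 [495.3 167.6] [496.3 167.1] [67.8 48. ] 1.65
side grey [282.8 329.5] z 0.0035 [492.6 233.4] [493.8 233.4] [67.5 48.2] 2.21
side grey [260.2 350.6] z 0.0035 [490.5 299.4] [491.3 299. ] [67.6 48.8] 2.26
side tray 3348 [491.7 233.5] [141.2 220.5] 1.53
```

View pics/crop.png

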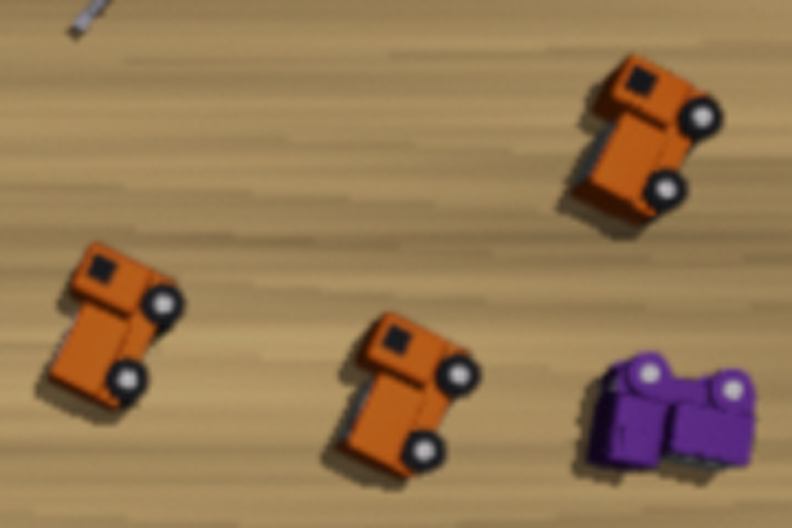

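```bash
cat > t.py <<'E'
from h import *
C=[(.515,-.083),(.485,-.215),(.597,-.326)]
for n in("top","side"):
    f=np.load(n+"0.npz");a,d=f["a"],f["d"];P=cloud(n,d).copy();hsv=cv2.cvtColor(a,cv2.COLOR_RGB2HSV)
    p,R,t=cam(n); c=-R.T@t
    W=c+(P-c)*((.044-c[2])/(P[...,2]-c[2]))[...,None]   # ray cut with z=.044
    for q in C:
        near=np.hypot(W[...,0]-q[0],W[...,1]-q[1])<.055
        top=near&(P[...,2]>.037+(.0015 if n=="top" else 0))
        hub=near&(hsv[...,1]<60)&(hsv[...,2]>110)&(P[...,2]>.03)
        k,l,s,cc=cv2.connectedComponentsWithStats(hub.astype(np.uint8))
        hs=[W[l==i][:,:2].mean(0) for i in range(1,k) if s[i,4]>=4]
        rr=cv2.minAreaRect((W[top][:,:2]*1000).astype(np.float32))
        print(n,q,"n",top.sum(),"z %.4f"%np.median(P[top][:,2]),"hubs",[list((h*1000).round(1)) for h in hs],"rect",np.round(rr[0],1),np.round(rr[1],1),round(rr[2],1))
        pts=W[top][:,:2]*1000
        for yaw in(-22,-24,-26,-28):
            y=np.radians(yaw);ex=np.array([np.cos(y),np.sin(y)]);er=np.array([-ex[1],ex[0]])
            u=pts@ex;v=pts@er; e=lambda w:(np.sort(w)[2],np.sort(w)[-3])
            a1,a2=e(u);b1,b2=e(v); o=ex*(a1+a2)/2+er*(b2-52)
            print("   ",yaw,"len %.1f h %.1f"%(a2-a1,b2-b1),"origin",o.round(1),"grip36",(o+36*er).round(1))
f=np.load("top0.npz");P=cloud("top",f["d"])
b=P[100:165,280:330].reshape(-1,3);b=b[b[:,2]>.05];print("bottle",np.median(b,0),b.min(0),b.max(0))
E
python3 t.py
```

```text
top (0.515, -0.083) n 631 z 0.0446 hubs [[np.float64(527.2), np.float64(-110.0)], [np.float64(493.4), np.float64(-93.7)]] rect [515.8 -87.4] [51.6 63.6] 63.0
    -22 len 64.7 h 50.2 origin [ 505.7 -113.9] grip36 [519.2 -80.5]
    -24 len 64.1 h 50.4 origin [ 505.1 -112.7] grip36 [519.7 -79.8]
    -26 len 63.2 h 50.7 origin [ 504.6 -111.5] grip36 [520.4 -79.1]
    -28 len 63.0 h 51.6 origin [ 503.9 -110.4] grip36 [520.8 -78.6]
top (0.485, -0.215) n 655 z 0.0446 hubs [[np.float64(494.9), np.float64(-243.3)], [np.float64(460.9), np.float64(-226.6)]] rect [ 483.6 -220.5] [51.9 64.6] 64.5
    -22 len 64.8 h 50.8 origin [ 473.6 -246.3] grip36 [ 487.1 -213. ]
    -24 len 64.0 h 50.8 origin [ 473.  -245.3] grip36 [ 487.6 -212.4]
    -26 len 63.7 h 51.2 origin [ 472.1 -244.2] grip36 [ 487.8 -211.9]
    -28 len 63.4 h 52.0 origin [ 471.4 -243.3] grip36 [ 488.3 -211.5]
top (0.597, -0.326) n 637 z 0.0444 hubs [[np.float64(612.9), np.float64(-358.6)], [np.float64(579.6), np.float64(-340.7)]] rect [ 602.2 -335.2] [51.8 65. ] 62.0
    -22 len 65.9 h 50.6 origin [ 591.8 -361.5] grip36 [ 605.2 -328.1
[... 1018 characters left out ...]
6.  -328.5] [54.5 72.5] 62.6
    -22 len 68.4 h 51.1 origin [ 587.1 -355.1] grip36 [ 600.6 -321.7]
    -24 len 68.6 h 51.3 origin [ 585.9 -353.9] grip36 [ 600.5 -321. ]
    -26 len 69.2 h 52.3 origin [ 585.  -352.4] grip36 [ 600.8 -320. ]
    -28 len 69.7 h 52.7 origin [ 584.1 -351.2] grip36 [ 601.  -319.4]
bottle [ 0.76223813 -0.00501233  0.12906802] [ 0.39201791 -0.03537297  0.0501018 ] [0.80036445 0.02606119 1.18920635]t.py:6: RuntimeWarning: divide by zero encountered in divide
  W=c+(P-c)*((.044-c[2])/(P[...,2]-c[2]))[...,None]   # ray cut with z=.044
t.py:6: RuntimeWarning: invalid value encountered in multiply
  W=c+(P-c)*((.044-c[2])/(P[...,2]-c[2]))[...,None]   # ray cut with z=.044
```

play_rows(
  plan=[
    [[0.8,0.95,-0.2,1,1],[0.8,0.95,-0.2,1,1],[0.8,0.95,-0.2,1,1],[0.8,0.95,-0.2,1,1],[0.8,0.95,-0.2,1,1],[0.8,0.95,-0.2,1,1],[0.8,0.95,-0.2,1,1],[0.8,0.95,-0.2,1,1],[0.8,0.95,-0.2,1,1],[0.8,0.95,-0.2,1,1],[0.8,0.95,-0.2,1,1],[0,0,0,0.6,1]],
  ],
  squeeze=3,
)

```text
clock: 1.6
position: [0.4874, -0.1123, 0.1296]
ee_rot: [[0.486, 0.874, -0.001], [0.874, -0.486, 0.001], [0.001, -0.002, -1.0]]
force: [-0.9, -0.8, -0.6]
width: 0.093
grip_force: 0.0
```

play_rows(
  plan=[
    [[0.4,0.43,0,0.8,1],[0.39,0.43,0,0,1],[0,0,-0.8,0,1],[0,0,-0.8,0,1],[0,0,-0.8,0,1],[0,0,-0.4,0,1],[0,0,-0.3,0,1],[0,0,0,0,1]],
  ],
)

```text
clock: 2.6
position: [0.5178, -0.0809, 0.0063]
ee_rot: [[0.442, 0.897, -0.001], [0.897, -0.442, 0.0], [-0.0, -0.001, -1.0]]
force: [-0.6, -0.0, 0.0]
width: 0.0931
grip_force: 0.0
```

```bash
python3 - <<'E'
from h import *
a,d=snapshot("top"); cv2.imwrite("pics/g1.png",cv2.resize(a[180:330,300:500,::-1],None,fx=4,fy=4,interpolation=cv2.INTER_CUBIC))
s=state();print(s["position"],s["force"],s["ee_rot"][1])
E
```

```text
[ 0.51829995 -0.08104209  0.00695928] [0.14170403 0.00352451 0.02471231] [ 8.96806162e-01 -4.42423662e-01 -1.07537968e-04]
```

View pics/g1.png

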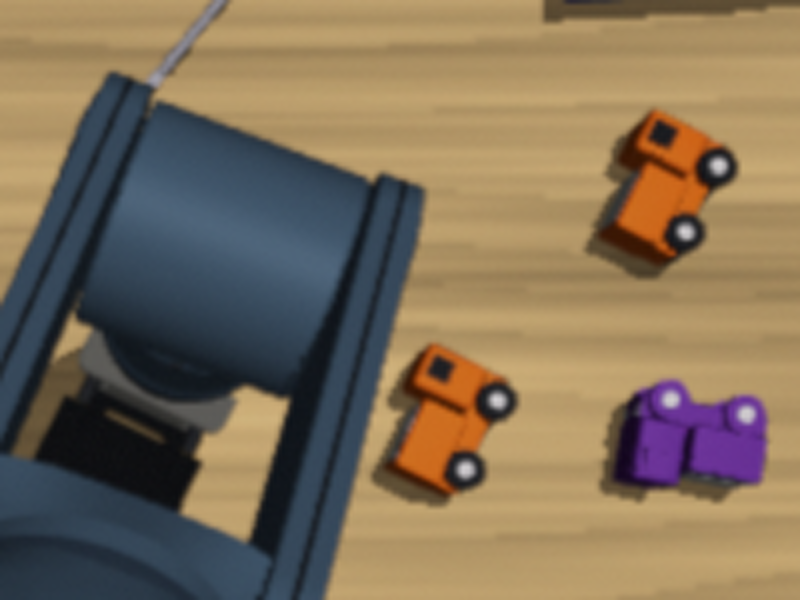

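play_rows(
  plan=[
    [[0,0.06,-0.09,0,1],[0,0,0,0,-1],[0,0,0,0,-1],[0,0,0,0,-1],[0,0,0,0,-1],[0,0,0,0,-1],[0,0,0,0,-1]],
  ],
  squeeze=3,
)

```text
clock: 3.52
position: [0.5183, -0.0787, 0.0033]
ee_rot: [[0.442, 0.897, 0.001], [0.897, -0.442, -0.0], [0.0, 0.001, -1.0]]
force: [0.7, -0.5, 3.3]
width: 0.0639
grip_force: 3.0
```

play_rows(
  plan=[
    [[0,0,0.4,0,-1],[0,0,0.6,0,-1],[0,0,0.5,0,-1],[0,0,0,0,-1],[0,0,0,0,-1]],
  ],
)

```text
clock: 4.15
position: [0.5175, -0.0784, 0.0628]
ee_rot: [[0.442, 0.897, -0.001], [0.897, -0.442, 0.0], [-0.0, -0.001, -1.0]]
force: [0.5, -0.0, -0.6]
width: 0.0644
grip_force: 3.0
```

```bash
python3 - <<'E'
from h import *
a,d=snapshot("side"); np.savez("s1.npz",a=a,d=d); cv2.imwrite("pics/s1.png",cv2.resize(a[170:300,290:450,::-1],None,fx=4,fy=4,interpolation=cv2.INTER_CUBIC))
s=state();print(s["position"],s["force"],s["width"],s["wrist_torque"])
E
```

```text
[ 0.51729164 -0.07829249  0.06241245] [-0.22765667 -0.0213663  -0.37333742] 0.06436287829104612 [-0.0917517  -0.03485465  0.0101324 ]
```

View pics/s1.png

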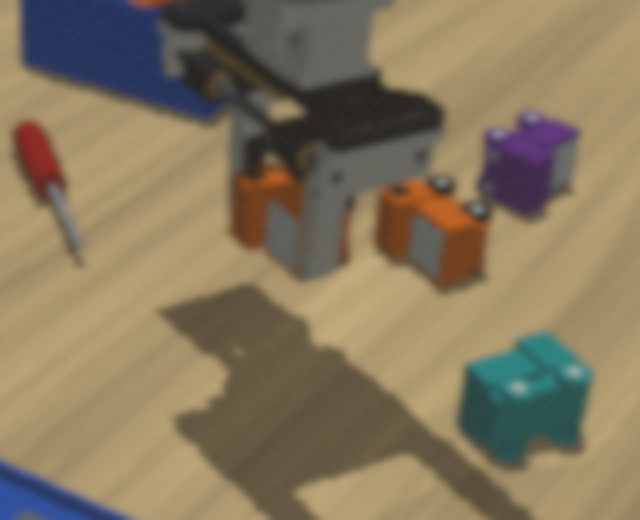

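```bash
cat > tilt.py <<'E'
from h import *
def tilt(n,a,d,box,zmin=.02):
    # r-z profile of orange/grey points inside world box
    P=cloud(n,d);hsv=cv2.cvtColor(a,cv2.COLOR_RGB2HSV)
    m=(hsv[...,0]<14)&(hsv[...,1]>150)&(hsv[...,2]>60)&(P[...,0]>box[0])&(P[...,0]<box[1])&(P[...,1]>box[2])&(P[...,1]<box[3])&(P[...,2]>.008)&(P[...,2]<box[4] if len(box)>4 else True)
    return P[m],np.argwhere(m)
if __name__=="__main__":
    f=np.load("s1.npz"); q,px=tilt("side",f["a"],f["d"],(.46,.58,-.13,-.02))
    er=np.array([.443,.897]);ex=np.array([.897,-.443]); g=np.array([.5175,-.0784])
    u=(q[:,:2]-g)@ex*1000; v=(q[:,:2]-g)@er*1000; z=q[:,2]*1000
    for lo in(-30,0,15):
        s=(u>lo)&(u<lo+15); o=np.argsort(z[s])
        print(lo,s.sum(),np.c_[z[s][o],v[s][o]][::max(1,s.sum()//10)].round(0).tolist())
E
python3 tilt.py
```

```text
-30 4 [[101.0, 5.0], [103.0, 5.0], [103.0, 6.0], [103.0, 3.0]]
0 104 [[65.0, 15.0], [71.0, 13.0], [77.0, 7.0], [83.0, 12.0], [88.0, 13.0], [94.0, 10.0], [99.0, 12.0], [101.0, 10.0], [102.0, -9.0], [103.0, 1.0], [104.0, -12.0]]
15 61 [[65.0, 15.0], [74.0, 16.0], [80.0, 15.0], [87.0, 17.0], [91.0, 16.0], [97.0, 16.0], [101.0, 13.0], [102.0, 3.0], [103.0, -7.0], [103.0, -4.0], [104.0, 3.0]]
```

play_rows(
  plan=[
    [[0,0,-0.7,0,-1],[0,0,-0.5,0,-1],[0,0,-0.2,0,-1],[0,0,-0.05,0,-1],[0,0,0,0,1],[0,0,0,0,1],[0,0,0,0,1],[-0.13,-0.27,0,0,1],[0,0,0,0,1]],
  ],
)

```text
clock: 5.32
position: [0.5125, -0.0902, 0.0052]
ee_rot: [[0.443, 0.896, 0.0], [0.896, -0.443, -0.0], [-0.0, 0.0, -1.0]]
force: [-0.2, -0.6, -0.5]
width: 0.0929
grip_force: 0.0
```

```bash
cat > bin.py <<'E'
from h import *
for n in("top","side"):
    f=np.load(n+"0.npz");a,d=f["a"],f["d"];P=cloud(n,d);hsv=cv2.cvtColor(a,cv2.COLOR_RGB2HSV)
    m=(hsv[...,0]>100)&(hsv[...,0]<130)&(hsv[...,1]>120)&(P[...,0]>.5)&(P[...,0]<.95)&(P[...,1]<-.15)&(P[...,1]>-.65)
    q=P[m]; t=q[(q[:,2]>.070)]
    r=cv2.minAreaRect((t[:,:2]*1000).astype(np.float32)); print(n,len(t),"z",np.percentile(t[:,2],[5,50,95]).round(4),cv2.boxPoints(r).round(0).tolist(),round(r[2],1))
    for y in np.arange(-.56,-.24,.03):
        s=t[abs(t[:,1]-y)<.012]
        if len(s): 
            x0=np.percentile(s[:,0],3); nr=s[s[:,0]<x0+.02]; print("  y %.3f xmin %.4f xmax %.4f zmed %.4f"%(y,x0,nr[:,0].max(),np.median(nr[:,2])))
E
python3 bin.py; python3 -c "
from h import *
s=state();print(s['position'],s['force'],s['width'])"
```

```text
top 1131 z [0.0706 0.0751 0.0792] [[707.0, -294.0], [724.0, -555.0], [896.0, -544.0], [880.0, -283.0]] 3.6
  y -0.560 xmin 0.7272 xmax 0.7459 zmed 0.0748
  y -0.530 xmin 0.7237 xmax 0.7280 zmed 0.0748
  y -0.500 xmin 0.7209 xmax 0.7262 zmed 0.0746
  y -0.470 xmin 0.7189 xmax 0.7242 zmed 0.0752
  y -0.440 xmin 0.7170 xmax 0.7236 zmed 0.0754
  y -0.410 xmin 0.7154 xmax 0.7208 zmed 0.0752
  y -0.380 xmin 0.7137 xmax 0.7190 zmed 0.0749
  y -0.350 xmin 0.7115 xmax 0.7176 zmed 0.0752
  y -0.320 xmin 0.7097 xmax 0.7155 zmed 0.0746
  y -0.290 xmin 0.7110 xmax 0.7308 zmed 0.0751
side 161 z [0.0702 0.072  0.0748] [[705.0, -291.0], [722.0, -550.0], [892.0, -539.0], [875.0, -280.0]] 3.8
  y -0.530 xmin 0.7218 xmax 0.7255 zmed 0.0720
  y -0.500 xmin 0.7186 xmax 0.7240 zmed 0.0731
  y -0.470 xmin 0.7176 xmax 0.7210 zmed 0.0729
  y -0.440 xmin 0.7150 xmax 0.7163 zmed 0.0718
  y -0.410 xmin 0.7133 xmax 0.7174 zmed 0.0719
  y -0.380 xmin 0.7129 xmax 0.7168 zmed 0.0732
  y -0.350 xmin 0.7095 xmax 0.7147 zmed 0.0728
  y -0.320 xmin 0.7061 xmax 0.7081 zmed 0.0721
  y -0.290 xmin 0.7110 xmax 0.7294 zmed 0.0714
[ 0.51245083 -0.09019857  0.00518145] [-0.20573199 -0.62451042 -0.45345988] 0.09292039505373582
```

play_rows(
  plan=[
    [[0,0,-0.05,0,-1],[0,0,0,0,-1],[0,0,0,0,-1],[0,0,0,0,-1],[0,0,0,0,-1],[0,0,0.5,0,-1],[0,0,0.9,-0.5,-1],[0,0,0.9,-1,-1],[0.2,-0.2,0.2,-1,-1],[0.3,-0.4,0,-1,-1],[0.4,-0.55,0,-1,-1],[0.4,-0.55,0,-1,-1]],
  ],
  squeeze=4,
)

```text
clock: 6.82
position: [0.5651, -0.1577, 0.103]
ee_rot: [[0.747, 0.664, -0.0], [0.664, -0.747, 0.0], [-0.0, -0.0, -1.0]]
force: [0.1, 0.8, -1.2]
width: 0.0636
grip_force: 4.0
```

play_rows(
  plan=[
    [[0.4,-0.55,0,-1,-1],[0.4,-0.55,0,-1,-1],[0.4,-0.55,0,-1,-1],[0.4,-0.55,0,-1,-1],[0.4,-0.55,0,-1,-1],[0.4,-0.55,0,-1,-1],[0.3,-0.5,0,-1,-1],[0.2,-0.4,0,-1,-1],[0,0,0,-1,-1],[0,0,0,0,-1],[0,0,0,0,-1]],
  ],
)

```text
clock: 8.2
position: [0.6806, -0.325, 0.1028]
ee_rot: [[0.995, 0.102, -0.001], [0.102, -0.995, 0.0], [-0.001, -0.0, -1.0]]
force: [0.3, 0.5, 0.3]
width: 0.0638
grip_force: 4.0
```

play_rows(
  plan=[
    [[0.21,-0.2,0,-0.5,-1],[0,0,-0.25,0,-1],[0,0,-0.2,0,-1],[0,0,0,0,-1],[0,0,0,0,-1]],
  ],
)

```text
clock: 8.82
position: [0.6891, -0.3331, 0.085]
ee_rot: [[0.998, 0.066, -0.0], [0.066, -0.998, 0.0], [-0.0, -0.0, -1.0]]
force: [0.2, -0.1, -0.7]
width: 0.0641
grip_force: 4.0
```

play_rows(
  plan=[
    [[0,0,-0.175,0,-1],[-0.06,0,-0.075,0,-1],[-0.06,0,-0.075,0,-1],[-0.04,0,-0.09,0,-1],[-0.04,0,-0.09,0,-1],[-0.02,0,-0.1,0,-1],[-0.02,0,-0.09,0,-1]],
  ],
)

```text
clock: 9.7
position: [0.6793, -0.3334, 0.0569]
ee_rot: [[0.998, 0.065, -0.0], [0.065, -0.998, 0.0], [-0.0, -0.0, -1.0]]
force: [-0.2, -1.8, 1.2]
width: 0.064
grip_force: 4.0
```

```bash
python3 - <<'E'
from h import *
a,d=snapshot("side"); np.savez("s2.npz",a=a,d=d); cv2.imwrite("pics/s2.png",cv2.resize(a[100:230,290:450,::-1],None,fx=4,fy=4,interpolation=cv2.INTER_CUBIC))
s=state();print(s["position"],s["force"],s["width"],s["wrist_torque"])
E
```

```text
[ 0.67904545 -0.33323828  0.05629501] [-1.60609763 -0.87415687  0.77180969] 0.06419013030642813 [-0.27857115  0.07374628 -0.07643576]
```

View pics/s2.png

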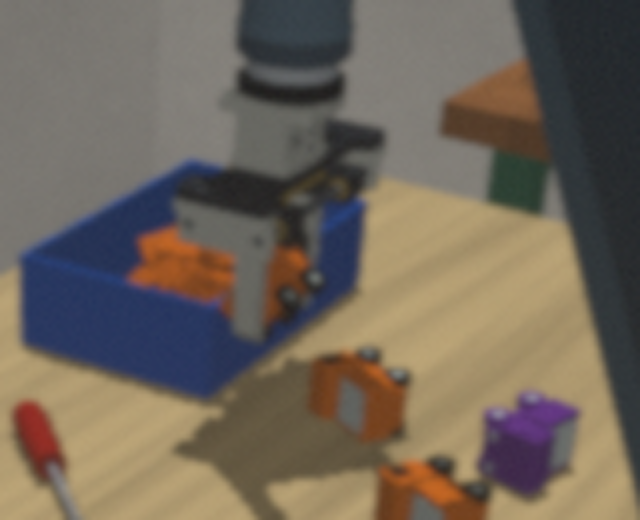

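play_rows(
  plan=[
    [[0.005,0,-0.1,0,-1],[0.01,0,-0.09,0,-1],[0.03,0,-0.09,0,-1],[0.035,0,-0.09,0,-1],[0.06,0,-0.08,0,-1],[0.07,0,-0.07,0,-1],[0.03,0,0,0,-1],[0,0,0,0,-1]],
  ],
)

```text
clock: 10.75
position: [0.6885, -0.3329, 0.0355]
ee_rot: [[0.998, 0.065, -0.002], [0.065, -0.998, 0.001], [-0.002, -0.001, -1.0]]
force: [-4.9, -0.1, -1.3]
width: 0.0639
grip_force: 4.0
```

```bash
python3 - <<'E'
from h import *
a,d=snapshot("side"); np.savez("s3.npz",a=a,d=d); cv2.imwrite("pics/s3.png",cv2.resize(a[130:230,310:430,::-1],None,fx=5,fy=5,interpolation=cv2.INTER_CUBIC))
s=state();print(s["position"],s["force"],s["width"],s["wrist_torque"])
E
```

```text
[ 0.68851549 -0.33291725  0.03554399] [-6.1965751  -0.68130084 -2.33726562] 0.06395904310102349 [ 0.0186613   0.73048645 -0.02360533]
```

View pics/s3.png

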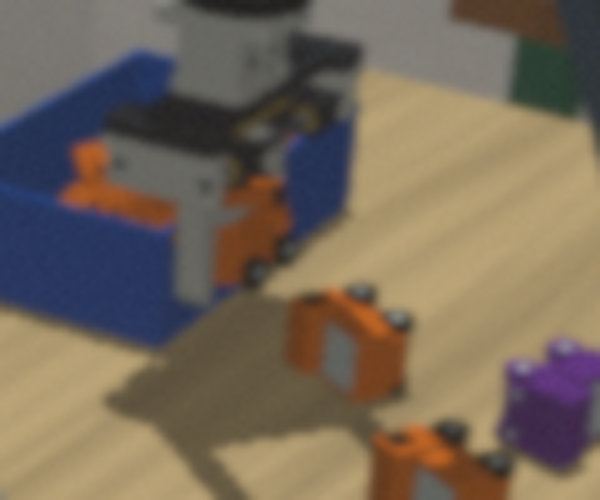

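play_rows(
  plan=[
    [[-0.3,0,0,0,-1],[-0.3,0,0.5,0,-1],[-0.2,0.5,0.4,1,-1],[-0.2,0.7,0.3,1,-1],[-0.2,0.8,0.3,1,-1],[-0.2,0.8,0.1,1,-1],[-0.2,0.8,0,1,-1],[-0.2,0.8,0,1,-1],[-0.2,0.8,0,1,-1],[-0.2,0.8,0,1,-1],[-0.2,0.8,0,1,-1],[-0.2,0.8,0,1,-1]],
  ],
)

```text
clock: 12.3
position: [0.5855, -0.0286, 0.1028]
ee_rot: [[0.721, 0.693, 0.004], [0.693, -0.721, -0.001], [0.003, 0.003, -1.0]]
force: [0.4, 0.2, -0.2]
width: 0.0639
grip_force: 4.0
```

play_rows(
  plan=[
    [[-0.2,0.8,0,1,-1],[-0.2,0.8,0,1,-1],[-0.2,0.8,0,1,-1],[-0.2,0.8,0,1,-1],[-0.2,0.8,0,1,-1],[-0.2,0.8,0,1,-1],[-0.2,0.8,0,1,-1],[-0.2,0.8,0,1,-1],[-0.2,0.8,0,1,-1],[-0.2,0.5,0,1,-1],[-0.2,0.2,0,1,-1],[0,0,0,1,-1]],
  ],
)

```text
clock: 13.8
position: [0.4971, 0.2877, 0.1027]
ee_rot: [[-0.034, 0.999, 0.003], [0.999, 0.034, 0.002], [0.002, 0.003, -1.0]]
force: [-0.0, 0.2, -1.1]
width: 0.0641
grip_force: 4.0
```

```bash
python3 - <<'E'
from h import *
a,d=snapshot("side"); np.savez("s4.npz",a=a,d=d); cv2.imwrite("pics/s4.png",cv2.resize(a[220:380,170:350,::-1],None,fx=3.5,fy=3.5,interpolation=cv2.INTER_CUBIC))
s=state();print(s["position"],s["force"],s["width"],s["clock"],s["ee_rot"][0])
E
```

```text
[0.49746136 0.28735573 0.10271558] [-0.44116623  0.22850423 -0.36311497] 0.06389941995550469 13.85 [-0.03633021  0.9993332   0.00364186]
```

View pics/s4.png

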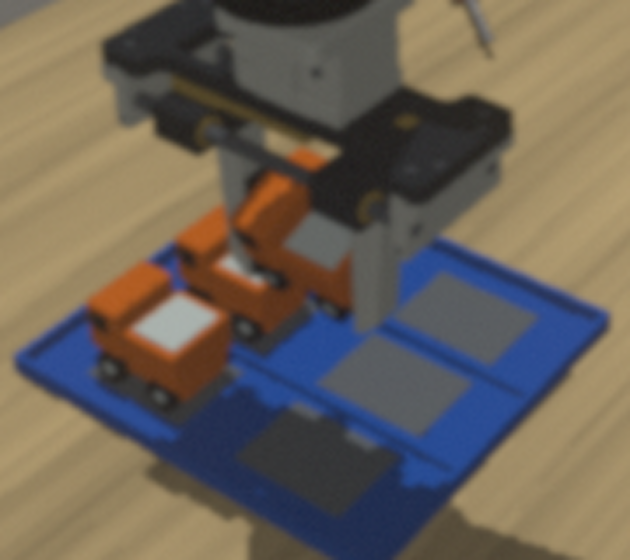

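play_rows(
  plan=[
    [[-0.145,0.305,-0.3,0,-1],[0,0,-0.6,0,-1],[0,0,-0.6,0,-1],[0,0,-0.4,0,-1],[0,0,-0.2,0,-1],[0,0,-0.1,0,-1],[0,0,-0.05,0,-1],[0,0,-0.04,0,-1],[0,0,0,0,-1]],
  ],
)

```text
clock: 14.98
position: [0.4916, 0.2989, 0.0092]
ee_rot: [[-0.03, 1.0, 0.001], [1.0, 0.03, 0.0], [0.0, 0.001, -1.0]]
force: [-0.3, -0.1, -1.5]
width: 0.0639
grip_force: 4.0
```

play_rows(
  plan=[
    [[0,0,-0.03,0,-1],[0,0,0,0,-1]],
  ],
)

```text
clock: 15.22
position: [0.4914, 0.2989, 0.0077]
ee_rot: [[-0.03, 1.0, -0.0], [1.0, 0.03, 0.0], [0.0, -0.0, -1.0]]
force: [-0.8, 0.1, -1.1]
width: 0.0639
grip_force: 4.0
```

play_rows(
  plan=[
    [[0,0,-0.03,0,-1],[0,0,0,0,-1]],
  ],
)

```text
clock: 15.48
position: [0.4913, 0.2988, 0.0063]
ee_rot: [[-0.03, 1.0, -0.0], [1.0, 0.03, -0.0], [-0.0, -0.0, -1.0]]
force: [-0.1, -0.1, -1.2]
width: 0.0642
grip_force: 4.0
```

play_rows(
  plan=[
    [[0,0,-0.03,0,-1],[0,0,0,0,-1]],
  ],
)

```text
clock: 15.72
position: [0.4915, 0.2989, 0.0054]
ee_rot: [[-0.03, 1.0, 0.0], [1.0, 0.03, 0.0], [0.0, 0.0, -1.0]]
force: [-0.1, 0.4, 1.4]
width: 0.0643
grip_force: 4.0
```

play_rows(
  plan=[
    [[0,0,-0.015,0,-1],[0,0,0,0,-1],[0,0,0,0,0.76],[0,0,0,0,0.76],[0,0,0,0,0.76],[0,0,0.2,0,0.76],[0,0,0.5,0,0.76],[0,0,0.9,0,0.76],[0,0,0.7,0,0.76],[0,-0.3,0.2,-0.9,1],[0,-0.6,0,-1,1],[0,-0.9,0,-1,1]],
  ],
)

```text
clock: 17.23
position: [0.4916, 0.2268, 0.1055]
ee_rot: [[0.172, 0.985, 0.001], [0.985, -0.172, 0.0], [0.001, 0.001, -1.0]]
force: [0.4, 0.8, -0.3]
width: 0.0927
grip_force: 0.0
```

play_rows(
  plan=[
    [[0,-1,0,-1,1],[0,-1,0,-1,1],[0,-1,0,-1,1],[0,-1,0,-1,1],[0,-1,0,0,1],[0,-1,0,0,1],[0,-1,0,0,1],[0,-1,0,0,1],[-0.1,-1,0,0,1],[-0.1,-1,0,0,1],[-0.08,-0.8,0,0,1],[0,-0.4,0,0,1]],
  ],
)

```text
clock: 18.73
position: [0.4801, -0.2228, 0.1051]
ee_rot: [[0.438, 0.899, 0.001], [0.899, -0.438, -0.001], [-0.0, 0.001, -1.0]]
force: [0.2, -0.5, -0.0]
width: 0.0928
grip_force: 0.0
```

```bash
cat > chk.py <<'E'
from h import *
import sys
# standing trucks in tray: roofs of cab by depth, top+side ; report per-lane boxes and heading from white/grey bed & cab
for n in("top","side"):
    a,d=snapshot(n); np.savez(n+"_c.npz",a=a,d=d); P=cloud(n,d);hsv=cv2.cvtColor(a,cv2.COLOR_RGB2HSV)
    c,s=np.cos(np.radians(2)),np.sin(np.radians(2)); p2=np.array([.494,.234])
    X=(P[...,:2]-p2)@np.array([[c,-s],[s,c]])  # tray axes about place2
    for k,y in((1,-.066),(2,0),(3,.066)):
        for row,x in(("near",0),("far",.108)):
            b=(abs(X[...,1]-y)<.032)&(abs(X[...,0]-x)<.05)
            cab=b&(P[...,2]>.051)&(P[...,2]<.065)&(hsv[...,1]>120)
            up=b&(P[...,2]>.040)&(P[...,2]<.065)
            if up.sum()<30: continue
            q=X[cab]*1000; u=X[up]*1000
            r=cv2.minAreaRect(u.astype(np.float32)); g=lambda w:(np.percentile(w,2).round(1),np.percentile(w,98).round(1))
            print(n,k,row,"z98 %.4f"%np.percentile(P[up][:,2],98),"cab x",g(q[:,0]-x*1000),"y",g(q[:,1]-y*1000),"all x",g(u[:,0]-x*1000),"y",g(u[:,1]-y*1000),"rect",np.round(r[1],1),round(r[2],1))
s=state();print(s["position"],s["ee_rot"][0][1],s["ee_rot"][1][1],s["clock"],s["width"])
E
python3 chk.py
```

```text
top 1 far z98 0.0604 cab x (np.float64(-13.5), np.float64(31.4)) y (np.float64(-22.4), np.float64(20.7)) all x (np.float64(-31.4), np.float64(30.2)) y (np.float64(-22.6), np.float64(20.7)) rect [65.1 45. ] 0.2
top 2 near z98 0.0600 cab x (np.float64(-20.9), np.float64(28.6)) y (np.float64(30.7), np.float64(32.0)) all x (np.float64(-29.3), np.float64(29.5)) y (np.float64(29.6), np.float64(32.0)) rect [ 2.4 61.6] 89.9
top 2 far z98 0.0601 cab x (np.float64(-6.3), np.float64(30.5)) y (np.float64(-22.5), np.float64(20.0)) all x (np.float64(-31.6), np.float64(30.1)) y (np.float64(-22.6), np.float64(20.0)) rect [65.8 44.5] 0.2
top 3 near z98 0.0626 cab x (np.float64(-30.1), np.float64(31.7)) y (np.float64(-31.2), np.float64(9.0)) all x (np.float64(-30.7), np.float64(31.1)) y (np.float64(-30.7), np.float64(9.1)) rect [42.2 64.7] 89.5
top 3 far z98 0.0604 cab x (np.float64(-30.3), np.float64(30.4)) y (np.float64(-22.8), np.float64(19.1)) all x (np.float64(-32.0), np.float64(29.8)) y (np.float64(-22.8), np.float64(19.3)) rect [44.8 64.8] 89.2
side 1 far z98 0.0564 cab x (np.float64(6.7), np.f
[... 190 characters left out ...]
p.float64(6.9), np.float64(29.4)) y (np.float64(-18.9), np.float64(21.1)) all x (np.float64(-32.8), np.float64(28.1)) y (np.float64(-21.1), np.float64(21.6)) rect [46.1 65.8] 89.8
side 3 near z98 0.0590 cab x (np.float64(7.0), np.float64(29.3)) y (np.float64(-30.2), np.float64(9.3)) all x (np.float64(-32.1), np.float64(28.8)) y (np.float64(-31.1), np.float64(9.5)) rect [65.  42.5] 0.1
side 3 far z98 0.0564 cab x (np.float64(6.2), np.float64(30.0)) y (np.float64(-19.8), np.float64(21.2)) all x (np.float64(-33.2), np.float64(27.5)) y (np.float64(-21.2), np.float64(21.3)) rect [65.9 45.2] 0.8
[ 0.48041407 -0.22240492  0.10497628] 0.8990555574005709 -0.4378336499157068 18.825 0.09306665516819697
```

```bash
python3 - <<'E'
from h import *
for nm,g in(("s3",.6885),("s2",.679)):
    f=np.load(nm+".npz");P=cloud("side",f["d"]);hsv=cv2.cvtColor(f["a"],cv2.COLOR_RGB2HSV)
    m=(hsv[...,0]<14)&(hsv[...,1]>150)&(P[...,0]>.63)&(P[...,0]<.72)&(P[...,1]>-.39)&(P[...,1]<-.28)&(P[...,2]>.02)&(P[...,2]<.13)
    q=P[m]*1000
    for z in range(25,115,6):
        s=q[abs(q[:,2]-z)<3]
        if len(s)>3: print(nm,z,len(s),"x",np.percentile(s[:,0],[5,25,50,90]).round(1),"y",np.percentile(s[:,1],[5,95]).round(0))
# tray lane 3 heights: tilt of placed truck
f=np.load("side_c.npz");
for n in("top","side"):
    f=np.load(n+"_c.npz");P=cloud(n,f["d"])*1000
    for lo in range(254,320,6):
        m=(P[...,0]>500)&(P[...,0]<518)&(abs(P[...,1]-lo)<3)&(P[...,2]>35)
        if m.sum()>3: print(n,lo,m.sum(),np.median(P[m][:,2]).round(1))
E
```

```text
s3 25 4 x [631.7 632.7 634.5 637.8] y [-328. -322.]
s3 55 7 x [663.2 664.5 666.9 673.2] y [-342. -302.]
s3 61 13 x [660.5 663.4 665.4 670.9] y [-342. -301.]
s3 67 21 x [660.9 661.4 663.3 670.9] y [-343. -302.]
s3 73 30 x [660.2 662.3 663.7 670.3] y [-349. -302.]
s3 79 28 x [662.8 664.3 666.1 670.9] y [-355. -303.]
s3 85 38 x [665.6 666.9 670.3 691.2] y [-348. -305.]
s3 91 17 x [669.5 672.4 679.7 687.3] y [-360. -341.]
s3 97 6 x [670.9 672.1 673.6 676.6] y [-353. -342.]
s2 25 5 x [632.  632.2 635.2 638.3] y [-329. -323.]
s2 79 5 x [661.6 663.4 666.7 667.9] y [-308. -303.]
s2 85 7 x [659.1 660.9 662.9 664.8] y [-342. -302.]
s2 91 6 x [663.7 665.1 665.7 668.6] y [-345. -308.]
s2 97 28 x [665.4 667.1 668.4 672.7] y [-356. -312.]
s2 103 32 x [670.  673.7 676.2 680.4] y [-360. -319.]
s2 109 5 x [679.7 680.8 681.5 682.9] y [-352. -343.]
top 266 47 48.3
top 272 34 59.6
top 278 28 59.4
top 284 33 59.5
top 290 32 58.6
top 296 29 57.8
top 302 28 56.8
top 308 26 56.9
side 266 7 57.5
side 272 38 58.0
side 278 25 57.3
side 284 35 57.0
side 290 37 56.6
side 296 32 55.9
side 302 31 55.6
side 308 78 49.5
```

```bash
cat > held.py <<'E'
from h import *
def held(f,tcp,yaw=2.0):
    P=cloud("side",f["d"]);hsv=cv2.cvtColor(f["a"],cv2.COLOR_RGB2HSV)
    y=np.radians(yaw);ex=np.array([np.cos(y),np.sin(y)]);er=np.array([-ex[1],ex[0]])
    u=(P[...,:2]-tcp[:2])@ex*1000;v=(P[...,:2]-tcp[:2])@er*1000;h=(P[...,2]-tcp[2])*1000
    m=(hsv[...,0]<14)&(hsv[...,1]>130)&(abs(u)<31)&(abs(v)<45)&(h>-30)&(h<75)
    u,v,h=u[m],v[m],h[m]
    for z in range(-9,60,6):
        s=abs(h-z)<3
        if s.sum()>3: print("h",z,s.sum(),"v",np.percentile(v[s],[3,50,97]).round(1))
    print("top h by v:",[(k,np.percentile(h[abs(v-k)<3],95).round(1)) for k in range(-40,40,6) if (abs(v-k)<3).sum()>4])
if __name__=="__main__":
    held(np.load("s4.npz"),np.array([.4974,.2874,.1027]))
E
python3 held.py
```

```text
h 15 11 v [ 7.9 11.  13.3]
h 21 39 v [11.9 14.1 15.8]
h 27 43 v [14.6 16.7 17.8]
h 33 44 v [13.2 18.4 20.2]
h 39 80 v [ 1.6 18.1 21.2]
h 45 81 v [-7.8 18.  22.7]
h 51 140 v [-6.7  8.6 19.5]
h 57 58 v [-7.7 -3.5  2.6]
top h by v: [(-10, np.float64(57.7)), (-4, np.float64(57.7)), (2, np.float64(55.6)), (8, np.float64(53.3)), (14, np.float64(51.0)), (20, np.float64(48.8))]
```

play_rows(
  plan=[
    [[0,0.05,-0.7,0,1],[0,0,-0.8,0,1],[0,0,-0.6,0,1],[0,0,-0.3,0,1],[0,0,-0.1,0,1],[0,0,-0.04,0,1],[0,0,0,0,-1],[0,0,0,0,-1],[0,0,0,0,-1],[0,0,0,0,-1],[0,0,0,0,-1]],
  ],
  squeeze=3,
)

```text
clock: 20.2
position: [0.4806, -0.2195, 0.0035]
ee_rot: [[0.436, 0.9, 0.001], [0.9, -0.436, -0.001], [-0.0, 0.001, -1.0]]
force: [0.1, -0.7, 3.5]
width: 0.0642
grip_force: 3.0
```

play_rows(
  plan=[
    [[0,0,0.5,0,-1],[0,0,0.9,0,-1],[0,0,0.9,-1,-1],[0.2,-0.1,0.12,-1,-1],[0.4,-0.22,0,-1,-1],[0.4,-0.22,0,-1,-1],[0.4,-0.22,0,-1,-1],[0.4,-0.22,0,-1,-1],[0.4,-0.22,0,-1,-1],[0.4,-0.22,0,-1,-1],[0.4,-0.22,0,-1,-1],[0.4,-0.22,0,-1,-1]],
  ],
)

```text
clock: 21.7
position: [0.6161, -0.2934, 0.0989]
ee_rot: [[0.913, 0.407, -0.002], [0.407, -0.913, 0.001], [-0.001, -0.002, -1.0]]
force: [-1.0, -0.4, -1.9]
width: 0.0642
grip_force: 3.0
```

play_rows(
  plan=[
    [[0.38,-0.2,0,-1,-1],[0.38,-0.2,0,-1,-1],[0.38,-0.2,0,-1,-1],[0.38,-0.2,0,-1,-1],[0.2,-0.12,0,-1,-1],[0.09,-0.06,0,-0.1,-1],[0,0,-0.2,0,-1],[0,0,-0.17,0,-1],[0,0,0,0,-1]],
  ],
)

```text
clock: 22.82
position: [0.6876, -0.3321, 0.0837]
ee_rot: [[0.998, 0.066, -0.002], [0.066, -0.998, 0.001], [-0.002, -0.002, -1.0]]
force: [-0.6, -0.0, -0.7]
width: 0.0639
grip_force: 3.0
```

play_rows(
  plan=[
    [[0.02,0,-0.14,0,-1],[-0.05,0,-0.075,0,-1],[-0.05,0,-0.075,0,-1],[-0.03,0,-0.09,0,-1],[-0.03,0,-0.09,0,-1],[-0.01,0,-0.1,0,-1],[0,0,-0.09,0,-1],[0.01,0,-0.1,0,-1],[0.02,0,-0.09,0,-1],[0.04,0,-0.09,0,-1],[0.05,0,-0.09,0,-1],[0.07,0,-0.08,0,-1]],
  ],
)

```text
clock: 24.32
position: [0.6901, -0.3325, 0.0401]
ee_rot: [[0.998, 0.065, -0.001], [0.065, -0.998, 0.001], [-0.001, -0.001, -1.0]]
force: [-2.5, 0.1, -0.9]
width: 0.0643
grip_force: 3.0
```

play_rows(
  plan=[
    [[0.07,0,-0.04,0,-1],[0.05,0,0,0,-1],[0.05,0,0,0,-1],[0,0,0,0,-1]],
  ],
)

```text
clock: 24.82
position: [0.697, -0.3324, 0.0388]
ee_rot: [[0.998, 0.065, -0.0], [0.065, -0.998, 0.0], [-0.0, -0.0, -1.0]]
force: [-2.5, 0.9, -2.7]
width: 0.0639
grip_force: 3.0
```

```bash
python3 - <<'E'
from h import *
a,d=snapshot("side"); np.savez("s5.npz",a=a,d=d)
s=state();print(s["position"],s["force"],s["width"])
P=cloud("side",d);hsv=cv2.cvtColor(a,cv2.COLOR_RGB2HSV)
m=(hsv[...,0]<14)&(hsv[...,1]>150)&(P[...,0]>.63)&(P[...,0]<.72)&(P[...,1]>-.39)&(P[...,1]<-.28)&(P[...,2]>.02)&(P[...,2]<.13)
q=P[m]*1000
for z in range(31,115,6):
    s=q[abs(q[:,2]-z)<3]
    if len(s)>3: print(z,len(s),"x",np.percentile(s[:,0],[5,25,50,90]).round(1))
E
```

```text
[ 0.69709617 -0.33246537  0.03894664] [-3.11254478  0.55647644 -2.25152981] 0.06370685626120541
31 5 x [630.4 630.6 633.5 638.8]
43 4 x [633.  633.3 657.1 682. ]
49 13 x [665.1 666.6 673.2 680. ]
55 19 x [661.8 664.6 668.7 681.4]
61 34 x [660.7 663.3 664.9 679.9]
67 26 x [661.9 663.9 665.4 677.9]
73 31 x [663.5 665.  666.6 693.3]
79 36 x [665.  668.4 681.1 699.9]
85 27 x [668.5 673.9 681.9 693.5]
```

play_rows(
  plan=[
    [[-0.3,0,0,0,-1],[-0.23,0,0.5,0,-1],[-0.2,0.41,0.4,1,-1],[-0.2,0.41,0.2,1,-1],[-0.2,0.41,0,1,-1],[-0.2,0.41,0,1,-1],[-0.2,0.41,0,1,-1],[-0.2,0.41,0,1,-1],[-0.2,0.41,0,1,-1],[-0.2,0.41,0,1,-1],[-0.2,0.41,0,1,-1],[-0.2,0.41,0,1,-1]],
  ],
)

```text
clock: 26.38
position: [0.5969, -0.1687, 0.0855]
ee_rot: [[0.721, 0.693, 0.004], [0.693, -0.721, -0.002], [0.002, 0.004, -1.0]]
force: [0.5, 0.5, -0.5]
width: 0.0643
grip_force: 3.0
```

play_rows(
  plan=[
    [[-0.2,0.41,0,1,-1],[-0.2,0.41,0,1,-1],[-0.2,0.41,0,1,-1],[-0.2,0.41,-0.2,1,-1],[-0.2,0.41,-0.2,1,-1],[-0.2,0.41,-0.2,1,-1],[-0.2,0.41,-0.2,1,-1],[-0.2,0.41,-0.2,1,-1],[-0.2,0.41,-0.1,1,-1],[-0.2,0.41,-0.1,1,-1],[-0.2,0.41,-0.1,1,-1],[-0.2,0.41,0,1,-1]],
  ],
)

```text
clock: 27.88
position: [0.5012, 0.0284, 0.0329]
ee_rot: [[-0.032, 0.999, 0.004], [0.999, 0.032, -0.0], [-0.001, 0.004, -1.0]]
force: [-0.3, 0.8, -0.6]
width: 0.064
grip_force: 3.0
```

```bash
cat > hs.py <<'E'
from held import *
a,d=snapshot("side"); np.savez("h.npz",a=a,d=d); s=state(); R=np.array(s["ee_rot"]); yaw=np.degrees(np.arctan2(R[1,1],R[0,1]))
print(s["position"],s["force"],s["width"],s["clock"],yaw); held({"a":a,"d":d},np.array(s["position"]),yaw)
E
python3 hs.py
```

```text
[0.49956287 0.03015967 0.03273209] [-1.39731143  1.77483864 -0.71847291] 0.06396425608169101 27.925 2.0503712390616817
h 3 4 v [-1.6 -0.2  1.9]
h 9 16 v [-1.6  4.1  6.4]
h 15 42 v [3.7 6.1 8.3]
h 21 45 v [5.1 7.4 9.5]
h 27 47 v [3.2 8.2 9.9]
h 33 57 v [-16.    8.1  11. ]
h 39 52 v [-22.1   5.3  11.3]
h 45 103 v [-30.2 -12.1   5.7]
h 51 6 v [-29.2 -24.8 -21.7]
top h by v: [(-28, np.float64(48.4)), (-22, np.float64(48.6)), (-16, np.float64(47.1)), (-10, np.float64(46.4)), (-4, np.float64(46.1)), (2, np.float64(44.8)), (8, np.float64(41.0)), (14, np.float64(40.6))]
```

play_rows(
  plan=[
    [[0,0,-0.3,0,-1],[0,0,-0.2,0,-1],[0,0,-0.05,0,-1],[0,0,-0.03,0,-1],[0,0,0,0,-1]],
  ],
)

```text
clock: 28.55
position: [0.4999, 0.0276, 0.0079]
ee_rot: [[-0.03, 1.0, 0.0], [1.0, 0.03, -0.0], [-0.0, 0.0, -1.0]]
force: [-0.6, -0.6, 2.5]
width: 0.064
grip_force: 3.0
```

play_rows(
  plan=[
    [[0,0,-0.03,0,-1],[0,0,-0.03,0,-1],[0,0,0,0,-1]],
  ],
)

```text
clock: 28.92
position: [0.4999, 0.0281, 0.0055]
ee_rot: [[-0.03, 1.0, 0.0], [1.0, 0.03, -0.0], [-0.0, 0.0, -1.0]]
force: [-1.4, -1.3, 3.7]
width: 0.0639
grip_force: 3.0
```

play_rows(
  plan=[
    [[0,0,-0.03,0,-1],[0,0,-0.03,0,-1],[0,0,0,0,-1]],
  ],
)

```text
clock: 29.3
position: [0.4999, 0.0281, 0.003]
ee_rot: [[-0.03, 1.0, 0.0], [1.0, 0.03, 0.0], [0.0, 0.0, -1.0]]
force: [-0.6, -0.7, 3.0]
width: 0.0643
grip_force: 3.0
```

play_rows(
  plan=[
    [[0,0,0,0,0.5],[0,0,0,0,0.76],[0,0,0,0,0.76]],
  ],
)

```text
clock: 29.68
position: [0.4997, 0.0281, 0.0029]
ee_rot: [[-0.03, 1.0, -0.0], [1.0, 0.03, 0.0], [0.0, -0.0, -1.0]]
force: [0.3, 0.5, 0.2]
width: 0.0804
grip_force: 0.0
```

```bash
python3 hs.py
```

```text
[0.49968037 0.02814353 0.00288653] [0.10504168 0.66247656 0.14917048] 0.08156825211677457 29.725 1.7418657342977706
h 9 20 v [-2.6 -1.3  1.2]
h 15 33 v [-3.   1.9  4.3]
h 21 47 v [-0.3  3.5  6. ]
h 27 57 v [-1.3  3.6  5.8]
h 33 51 v [-20.1   3.1   5.7]
h 39 58 v [-27.7   2.8   5.7]
h 45 80 v [-29.5  -7.9   4.6]
h 51 43 v [-30.3 -13.8   1.6]
top h by v: [(-28, np.float64(49.5)), (-22, np.float64(49.6)), (-16, np.float64(50.0)), (-10, np.float64(49.4)), (-4, np.float64(48.9)), (2, np.float64(47.1)), (8, np.float64(41.6))]
```

play_rows(
  plan=[
    [[0.015,-0.47,0.125,0,0.76],[0,0,0,0,0.76],[0,0,0,0,-1],[0,0,0,0,-1],[0,0,0,0,-1],[0,0,0,0,-1],[0,0,0.3,0,-1],[0,0,0.6,0,-1],[0,0.4,0.3,0.07,-1],[-0.05,0.7,0,0,-1],[-0.05,0.9,0,0,-1],[-0.05,0.9,0,0,-1]],
  ],
  squeeze=4,
)

```text
clock: 31.22
position: [0.494, 0.1271, 0.0565]
ee_rot: [[-0.035, 0.999, 0.0], [0.999, 0.035, 0.0], [0.0, 0.0, -1.0]]
force: [0.2, -1.1, -1.9]
width: 0.0639
grip_force: 4.0
```

play_rows(
  plan=[
    [[0,0.9,0,0,-1],[0,0.9,0,0,-1],[0,0.6,0,0,-1],[0,0.31,0,0,-1],[0,0,0,0,-1],[0,0,0,0,-1]],
  ],
)

```text
clock: 31.98
position: [0.4942, 0.2331, 0.056]
ee_rot: [[-0.035, 0.999, -0.0], [0.999, 0.035, -0.0], [-0.0, -0.0, -1.0]]
force: [0.5, -0.3, -1.3]
width: 0.0641
grip_force: 4.0
```

```bash
python3 hs.py
```

```text
[0.49437082 0.23288876 0.0560447 ] [ 0.33372431 -0.71927251 -0.96386385] 0.06437192133676267 32.025 1.9752006257201957
h -9 12 v [35.5 40.2 44. ]
h -3 9 v [36.8 40.9 44.2]
h 3 54 v [16.2 39.8 44.6]
h 9 26 v [14.2 21.1 22.2]
h 15 55 v [17.8 21.8 23.7]
h 21 66 v [18.8 22.  23.7]
h 27 80 v [10.2 22.  24. ]
h 33 95 v [-10.4  20.6  23.8]
h 39 96 v [-16.8   9.5  22.6]
h 45 147 v [-17.5   2.1  21. ]
top h by v: [(-16, np.float64(43.9)), (-10, np.float64(44.0)), (-4, np.float64(44.4)), (2, np.float64(44.0)), (8, np.float64(43.9)), (14, np.float64(44.2)), (20, np.float64(42.7)), (26, np.float64(35.8)), (38, np.float64(3.3))]
```

play_rows(
  plan=[
    [[0,0.025,-0.4,0,-1],[0,0,-0.4,0,-1],[0,0,-0.2,0,-1],[0,0,-0.05,0,-1],[0,0,-0.03,0,-1],[0,0,0,0,-1]],
  ],
)

```text
clock: 32.78
position: [0.4947, 0.2348, 0.0131]
ee_rot: [[-0.035, 0.999, 0.001], [0.999, 0.035, 0.0], [0.0, 0.001, -1.0]]
force: [0.0, -0.8, -0.8]
width: 0.0639
grip_force: 4.0
```

play_rows(
  plan=[
    [[0,0,-0.02,0,-1],[0,0,0,0,-1]],
  ],
)

```text
clock: 33.02
position: [0.4945, 0.2347, 0.0123]
ee_rot: [[-0.035, 0.999, 0.0], [0.999, 0.035, 0.0], [0.0, 0.0, -1.0]]
force: [-0.3, 0.5, -0.4]
width: 0.0641
grip_force: 4.0
```

play_rows(
  plan=[
    [[0,-0.015,-0.02,0,-1],[0,0,0,0,-1]],
  ],
)

```text
clock: 33.28
position: [0.4946, 0.2344, 0.0117]
ee_rot: [[-0.035, 0.999, 0.001], [0.999, 0.035, 0.001], [0.001, 0.001, -1.0]]
force: [-2.0, 2.0, 4.9]
width: 0.0643
grip_force: 4.0
```

play_rows(
  plan=[
    [[0,0,-0.02,0,-1],[0,0,0,0,-1]],
  ],
)

```text
clock: 33.52
position: [0.4946, 0.2342, 0.011]
ee_rot: [[-0.035, 0.999, 0.001], [0.999, 0.035, 0.0], [0.0, 0.001, -1.0]]
force: [-1.7, 0.6, 5.6]
width: 0.0639
grip_force: 4.0
```

play_rows(
  plan=[
    [[0,0,0,0,0.5],[0,0,0,0,0.76],[0,0,0,0,0.76],[0,0,0.3,0,0.76],[0,0,0.6,0,0.76],[0,0,0.6,0,0.76],[-0.02,0.3,0,0,0.76],[-0.03,0.6,0,0,0.76],[-0.02,0.46,0,0,0.76],[0,0,-0.5,0,0.76],[0,0,-0.6,0,0.76],[0,0,-0.3,0,0.76]],
  ],
)

```text
clock: 35.02
position: [0.4902, 0.2887, 0.0126]
ee_rot: [[-0.036, 0.999, -0.003], [0.999, 0.036, -0.001], [-0.001, -0.003, -1.0]]
force: [-0.2, -1.2, -0.1]
width: 0.0818
grip_force: 0.0
```

play_rows(
  plan=[
    [[0,0,0,0,0.76],[0,0,0,0,-1],[0,0,0,0,-1],[0,0,0,0,-1],[0,0,0,0,-1],[0,0,0.1,0,-1],[0,0,0.15,0,-1],[0,0,0,0,-1],[0,0,0,0,-1]],
  ],
  squeeze=3,
)

```text
clock: 36.15
position: [0.4915, 0.2884, 0.0244]
ee_rot: [[-0.035, 0.999, -0.0], [0.999, 0.035, -0.0], [-0.0, -0.0, -1.0]]
force: [-0.8, 0.2, -0.7]
width: 0.0638
grip_force: 3.0
```

```bash
python3 hs.py
```

```text
[0.49141355 0.28841109 0.02433073] [-0.24420189  0.18940783 -0.74481162] 0.06443632469725115 36.2 2.0215186626625
h -9 6 v [-44.7 -39.3 -37.4]
h -3 6 v [10.7 11.6 13.4]
h 3 14 v [12.5 13.8 17.6]
h 9 37 v [10.7 18.  19.4]
h 15 50 v [11.  18.7 20. ]
h 21 54 v [16.  19.3 20.9]
h 27 79 v [-28.2  19.1  21.1]
h 33 84 v [-39.9  18.1  21.9]
h 39 160 v [-7.3  9.3 20.5]
h 45 59 v [-13.5  -7.1   4.8]
top h by v: [(-40, np.float64(31.5)), (-10, np.float64(43.9)), (-4, np.float64(43.2)), (2, np.float64(42.8)), (8, np.float64(41.5)), (14, np.float64(41.1)), (20, np.float64(39.1))]
```

play_rows(
  plan=[
    [[0,0.18,0,0,-1],[0,0.18,0,0,-1],[0,0,-0.15,0,-1],[0,0,-0.05,0,-1],[0,0,-0.03,0,-1],[0,0,-0.03,0,-1],[0,0,-0.03,0,-1],[0,0,0,0,-1]],
  ],
)

```text
clock: 37.2
position: [0.4915, 0.3027, 0.0129]
ee_rot: [[-0.035, 0.999, -0.0], [0.999, 0.035, -0.0], [-0.0, -0.0, -1.0]]
force: [-0.7, -1.8, 2.3]
width: 0.0637
grip_force: 3.0
```

```bash
python3 hs.py
```

```text
[0.49160586 0.30276464 0.01294805] [-1.86281633 -0.81275887  3.24356119] 0.06411818880238357 37.25 2.016139995413935
h 3 15 v [11.2 12.4 15. ]
h 9 23 v [10.7 16.5 18.1]
h 15 50 v [16.4 17.8 19. ]
h 21 60 v [15.1 17.8 19.4]
h 27 67 v [ 5.3 18.4 19.6]
h 33 85 v [-6.5 16.7 19.5]
h 39 103 v [-8.1 12.3 20.2]
h 45 106 v [-10.1   0.4  16.4]
top h by v: [(-10, np.float64(44.2)), (-4, np.float64(44.7)), (2, np.float64(43.7)), (8, np.float64(43.9)), (14, np.float64(42.6)), (20, np.float64(40.1))]
```

play_rows(
  plan=[
    [[0,0.02,-0.03,0,-1],[0,0,0,0,-1],[0,0,0,0,0.5],[0,0,0,0,0.76],[0,0,0,0,0.76],[0,0,0.3,0,0.76],[0,0,0.7,0,0.76],[0,0,0.8,0,0.76],[0,-0.2,0.5,0,0.76],[0.1,-0.5,0.1,-1,1],[0.15,-0.8,0,-1,1],[0.15,-0.95,0,-1,1]],
  ],
)

```text
clock: 38.75
position: [0.5074, 0.2041, 0.1072]
ee_rot: [[0.178, 0.984, -0.001], [0.984, -0.178, -0.0], [-0.0, -0.001, -1.0]]
force: [-0.0, -0.7, -0.3]
width: 0.0929
grip_force: 0.0
```

play_rows(
  plan=[
    [[0.15,-0.95,0,-1,1],[0.15,-0.95,0,-1,1],[0.2,-1,0,-1,1],[0.2,-1,0,-1,1],[0.2,-1,0,-0.5,1],[0.2,-1,0,0,1],[0.2,-1,0,0,1],[0.2,-1,0,0,1],[0.2,-1,0,0,1],[0.2,-1,0,0,1],[0.2,-1,0,0,1],[0.2,-1,0,0,1]],
  ],
)

```text
clock: 40.25
position: [0.5985, -0.2725, 0.1068]
ee_rot: [[0.472, 0.881, -0.001], [0.881, -0.472, 0.001], [-0.0, -0.001, -1.0]]
force: [1.3, 0.1, 0.1]
width: 0.0932
grip_force: 0.0
```

```bash
python3 chk.py
```

```text
top 1 far z98 0.0604 cab x (np.float64(-3.2), np.float64(31.4)) y (np.float64(-22.5), np.float64(20.4)) all x (np.float64(-31.3), np.float64(30.8)) y (np.float64(-22.6), np.float64(20.8)) rect [65.  45.2] 0.0
top 2 near z98 0.0605 cab x (np.float64(-12.4), np.float64(32.2)) y (np.float64(-20.4), np.float64(22.7)) all x (np.float64(-30.0), np.float64(31.6)) y (np.float64(-20.7), np.float64(22.6)) rect [45.1 64.7] 89.9
top 2 far z98 0.0605 cab x (np.float64(-0.8), np.float64(30.4)) y (np.float64(-22.5), np.float64(20.2)) all x (np.float64(-31.8), np.float64(29.9)) y (np.float64(-22.6), np.float64(20.2)) rect [44.3 65.5] 89.4
top 3 near z98 0.0600 cab x (np.float64(-8.3), np.float64(32.5)) y (np.float64(-23.8), np.float64(18.6)) all x (np.float64(-29.9), np.float64(31.6)) y (np.float64(-24.0), np.float64(18.9)) rect [64.5 46. ] 0.4
top 3 far z98 0.0606 cab x (np.float64(-24.9), np.float64(30.0)) y (np.float64(-22.9), np.float64(19.6)) all x (np.float64(-32.2), np.float64(29.6)) y (np.float64(-22.8), np.float64(19.6)) rect [44.4 63.8] 88.3
side 1 far z98 0.0565 cab x (np.float64(7.1), np
[... 403 characters left out ...]
.float64(7.4), np.float64(29.6)) y (np.float64(-19.4), np.float64(20.7)) all x (np.float64(-32.9), np.float64(28.5)) y (np.float64(-20.7), np.float64(21.4)) rect [46.9 64.5] 89.2
side 3 near z98 0.0560 cab x (np.float64(8.3), np.float64(30.6)) y (np.float64(-21.4), np.float64(19.5)) all x (np.float64(-31.7), np.float64(29.9)) y (np.float64(-22.4), np.float64(20.3)) rect [65.  45.2] 1.1
side 3 far z98 0.0561 cab x (np.float64(6.9), np.float64(29.9)) y (np.float64(-19.2), np.float64(21.0)) all x (np.float64(-33.4), np.float64(28.1)) y (np.float64(-21.5), np.float64(21.4)) rect [65.8 45.7] 1.0
[ 0.59881816 -0.27568667  0.10662642] 0.8798881232688613 -0.4751806525950688 40.35 0.09285073565266151
```

play_rows(
  plan=[
    [[-0.01,-0.7,0,0,1],[-0.02,-0.6,0,0,1],[0,-0.165,-0.4,0,1],[0,0,-0.8,0,1],[0,0,-0.7,0,1],[0,0,-0.4,0,1],[0,0,-0.2,0,1],[0,0,-0.06,0,1],[0,0,0,0,1]],
  ],
)

```text
clock: 41.48
position: [0.5989, -0.3292, 0.0061]
ee_rot: [[0.469, 0.883, 0.001], [0.883, -0.469, -0.001], [-0.0, 0.001, -1.0]]
force: [1.2, 0.4, 0.4]
width: 0.0927
grip_force: 0.0
```

play_rows(
  plan=[
    [[-0.03,-0.12,-0.065,0,1],[0,0,0,0,1],[0,0,0,0,-1],[0,0,0,0,-1],[0,0,0,0,-1],[0,0,0,0,-1],[0,0,0,0,-1],[0,0,0.5,0,-1],[0,0,0.9,0,-1],[0,0,0.9,-1,-1],[0.1,0,0.1,-1,-1],[0.2,0,0,-1,-1]],
  ],
)

```text
clock: 42.98
position: [0.6097, -0.3342, 0.1016]
ee_rot: [[0.644, 0.765, 0.002], [0.765, -0.644, -0.002], [0.0, 0.003, -1.0]]
force: [0.4, 0.5, -0.7]
width: 0.0637
grip_force: 3.0
```

play_rows(
  plan=[
    [[0.2,0,0,-1,-1],[0.2,0,0,-1,-1],[0.2,0,0,-1,-1],[0.2,0,0,-1,-1],[0.2,0,0,-1,-1],[0.2,0,0,-1,-1],[0.2,0,0,-1,-1],[0.2,0,0,-1,-1],[0.2,0,0,-1,-1],[0.15,0,0,-1,-1],[0,0,0,-1,-1],[0,0,0,-0.55,-1]],
  ],
)

```text
clock: 44.48
position: [0.6873, -0.3337, 0.1]
ee_rot: [[0.998, 0.065, 0.0], [0.065, -0.998, -0.0], [0.0, 0.0, -1.0]]
force: [0.1, -0.2, -0.8]
width: 0.0642
grip_force: 3.0
```

play_rows(
  plan=[
    [[0,0,-0.2,0,-1],[0,0,-0.12,0,-1],[0,0,0,0,-1]],
  ],
)

```text
clock: 44.85
position: [0.6867, -0.3334, 0.085]
ee_rot: [[0.998, 0.067, -0.001], [0.067, -0.998, 0.001], [-0.001, -0.001, -1.0]]
force: [-0.1, 0.0, -0.5]
width: 0.0642
grip_force: 3.0
```

play_rows(
  plan=[
    [[0.04,0,-0.17,0,-1],[-0.05,0,-0.075,0,-1],[-0.05,0,-0.075,0,-1],[-0.03,0,-0.09,0,-1],[-0.03,0,-0.09,0,-1],[-0.01,0,-0.1,0,-1],[0,0,-0.09,0,-1],[0.01,0,-0.1,0,-1],[0.02,0,-0.09,0,-1],[0.04,0,-0.09,0,-1],[0.05,0,-0.09,0,-1],[0.07,0,-0.08,0,-1]],
  ],
)

```text
clock: 46.35
position: [0.6895, -0.3335, 0.0396]
ee_rot: [[0.998, 0.067, -0.001], [0.067, -0.998, 0.001], [-0.001, -0.001, -1.0]]
force: [-2.8, -0.4, -0.1]
width: 0.0643
grip_force: 3.0
```

play_rows(
  plan=[
    [[0.07,0,-0.04,0,-1],[0.05,0,0,0,-1],[0.05,0,0,0,-1],[0,0,0,0,-1],[-0.3,0,0,0,-1],[-0.23,0,0.5,0,-1],[-0.2,0.41,0.4,1,-1],[-0.2,0.41,0.2,1,-1],[-0.2,0.41,0,1,-1],[-0.2,0.41,0,1,-1],[-0.2,0.41,0,1,-1],[-0.2,0.41,0,1,-1]],
  ],
)

```text
clock: 47.85
position: [0.6282, -0.2354, 0.0852]
ee_rot: [[0.883, 0.469, 0.004], [0.469, -0.883, -0.002], [0.003, 0.003, -1.0]]
force: [-0.0, -0.1, -0.3]
width: 0.0638
grip_force: 3.0
```

play_rows(
  plan=[
    [[-0.2,0.41,0,1,-1],[-0.2,0.41,0,1,-1],[-0.2,0.41,0,1,-1],[-0.2,0.41,0,1,-1],[-0.2,0.41,0,1,-1],[-0.2,0.41,0,1,-1],[-0.2,0.41,0,1,-1],[-0.2,0.41,-0.2,1,-1],[-0.2,0.41,-0.2,1,-1],[-0.2,0.41,-0.2,1,-1],[-0.2,0.41,-0.2,1,-1],[-0.2,0.41,-0.2,1,-1]],
  ],
)

```text
clock: 49.35
position: [0.5327, -0.0384, 0.0446]
ee_rot: [[0.243, 0.97, 0.005], [0.97, -0.243, -0.001], [0.0, 0.005, -1.0]]
force: [0.7, 0.1, -1.4]
width: 0.0642
grip_force: 3.0
```

play_rows(
  plan=[
    [[-0.2,0.41,-0.1,1,-1],[-0.2,0.41,-0.1,1,-1],[-0.2,0.41,-0.1,1,-1],[-0.2,0.41,0,1,-1]],
  ],
)

```text
clock: 49.85
position: [0.5006, 0.0274, 0.0325]
ee_rot: [[-0.034, 0.999, 0.004], [0.999, 0.034, -0.0], [-0.001, 0.004, -1.0]]
force: [1.0, -0.9, -0.8]
width: 0.0641
grip_force: 3.0
```

```bash
python3 hs.py
```

```text
[0.49906924 0.02914376 0.03236342] [-1.47164202  1.07642734 -0.40930901] 0.06416877722536782 49.9 2.129461684425729
h 15 39 v [1.7 5.2 7.1]
h 21 45 v [2.9 6.7 9.1]
h 27 44 v [ 4.6  8.5 10.3]
h 33 57 v [-5.4  8.3 11.6]
h 39 41 v [-23.4   7.1  12.4]
h 45 81 v [-19.8  -2.2  10.8]
h 51 59 v [-28.9 -20.1  -8.2]
top h by v: [(-28, np.float64(52.2)), (-22, np.float64(52.8)), (-16, np.float64(50.5)), (-10, np.float64(48.8)), (-4, np.float64(46.9)), (2, np.float64(45.7)), (8, np.float64(44.0)), (14, np.float64(43.8))]
```

play_rows(
  plan=[
    [[0,0,-0.3,0,-1],[0,0,-0.2,0,-1],[0,0,-0.07,0,-1],[0,0,-0.05,0,-1],[0,0,-0.04,0,-1],[0,0,-0.04,0,-1],[0,0,-0.03,0,-1],[0,0,0,0,-1]],
  ],
)

```text
clock: 50.9
position: [0.4992, 0.0271, 0.0014]
ee_rot: [[-0.032, 0.999, 0.0], [0.999, 0.032, -0.0], [-0.0, 0.0, -1.0]]
force: [-1.8, -0.7, 3.3]
width: 0.0643
grip_force: 3.0
```

```bash
python3 hs.py
```

```text
[0.4992259  0.02705998 0.00144642] [-2.1701713  -0.76632959  3.5425321 ] 0.06455109390970802 50.95 1.8248504478096392
h 9 9 v [-3.  -2.4 -1. ]
h 15 15 v [0.1 3.6 6.2]
h 21 35 v [3.3 5.7 7.8]
h 27 43 v [5.8 7.5 8.6]
h 33 42 v [ 5.1  9.2 10.8]
h 39 52 v [-21.1   9.3  11.6]
h 45 43 v [-21.9   7.   13. ]
h 51 97 v [-21.7  -4.9  10.3]
h 57 18 v [-21.1 -17.4  -9.7]
top h by v: [(-22, np.float64(56.5)), (-16, np.float64(56.8)), (-10, np.float64(54.0)), (-4, np.float64(53.0)), (2, np.float64(51.6)), (8, np.float64(48.8)), (14, np.float64(48.1))]
```

play_rows(
  plan=[
    [[0,-0.05,0,0,-1],[0,-0.05,0,0,-1],[0,-0.05,0,0,-1],[0,-0.03,0,0,0.385],[0,0,0,0,0.4],[0,0,0,0,0.76],[0,0,0,0,0.76]],
  ],
)

```text
clock: 51.82
position: [0.4992, 0.0198, 0.0015]
ee_rot: [[-0.032, 0.999, 0.0], [0.999, 0.032, -0.0], [-0.0, 0.0, -1.0]]
force: [0.5, 0.1, 0.1]
width: 0.0796
grip_force: 0.0
```

```bash
python3 hs.py
```

```text
[0.49917485 0.01987258 0.00144255] [ 0.82266304 -0.02442128 -0.16502687] 0.08084902235596315 51.875 1.8221457065366937
h 9 17 v [-5.4 -3.8 -1.9]
h 15 22 v [-3.7 -1.1  2. ]
h 21 44 v [-2.1  1.8  3.8]
h 27 57 v [-3.1  1.8  3.6]
h 33 53 v [-3.9  1.6  3.9]
h 39 63 v [-28.5   0.6   4.4]
h 45 42 v [-29.6  -4.9   4. ]
h 51 78 v [-29.  -13.8   2.3]
top h by v: [(-28, np.float64(49.9)), (-22, np.float64(51.2)), (-16, np.float64(50.4)), (-10, np.float64(50.4)), (-4, np.float64(50.4)), (2, np.float64(47.5))]
```

play_rows(
  plan=[
    [[0.015,-0.51,0.165,0,0.76],[0,0,0,0,0.76],[0,0,0,0,-1],[0,0,0,0,-1],[0,0,0,0,-1],[0,0,0,0,-1],[0,0,0.3,0,-1],[0,0,0.6,0,-1],[0,0.4,0.3,0.05,-1],[-0.05,0.7,0,0,-1],[-0.05,0.9,0,0,-1],[0,0.9,0,0,-1]],
  ],
  squeeze=4,
)

```text
clock: 53.38
position: [0.4953, 0.1174, 0.0565]
ee_rot: [[-0.035, 0.999, 0.0], [0.999, 0.035, 0.0], [0.0, 0.0, -1.0]]
force: [-0.2, 0.3, -1.1]
width: 0.064
grip_force: 4.0
```

play_rows(
  plan=[
    [[0,0.7,0,0,-1],[0,0.4,0,0,-1],[0,0.19,0,0,-1],[0,0,0,0,-1],[0,0,0,0,-1]],
  ],
)

```text
clock: 54.0
position: [0.4958, 0.1664, 0.056]
ee_rot: [[-0.035, 0.999, -0.0], [0.999, 0.035, -0.0], [-0.0, -0.0, -1.0]]
force: [0.1, -0.4, -0.7]
width: 0.0637
grip_force: 4.0
```

```bash
python3 hs.py
```

```text
[0.49585443 0.16626981 0.0560148 ] [-1.19579731 -0.1236915  -1.73180268] 0.06393790560630307 54.05 1.958626051560816
h 3 13 v [14.3 16.6 18.2]
h 9 21 v [15.6 19.9 22.5]
h 15 62 v [17.2 21.6 23.2]
h 21 61 v [19.4 21.5 23. ]
h 27 66 v [11.2 21.8 23.7]
h 33 87 v [-12.   20.7  23. ]
h 39 71 v [-14.6  10.5  23.4]
h 45 124 v [-15.8   3.1  21.3]
top h by v: [(-16, np.float64(43.9)), (-10, np.float64(44.3)), (-4, np.float64(44.1)), (2, np.float64(44.3)), (8, np.float64(44.3)), (14, np.float64(44.5)), (20, np.float64(42.7)), (26, np.float64(40.3))]
```

play_rows(
  plan=[
    [[0,0.02,-0.4,0,-1],[0,0,-0.4,0,-1],[0,0,-0.2,0,-1],[0,0,-0.05,0,-1],[0,0,-0.03,0,-1],[0,0,-0.02,0,-1],[0,0,-0.02,0,-1],[0,0,0,0,-1]],
  ],
)

```text
clock: 55.05
position: [0.4962, 0.1679, 0.0118]
ee_rot: [[-0.035, 0.999, 0.001], [0.999, 0.035, 0.0], [0.0, 0.001, -1.0]]
force: [-0.6, -0.1, 2.7]
width: 0.0641
grip_force: 4.0
```

Contact made softly; release and retreat.

play_rows(
  plan=[
    [[0,0,-0.01,0,-1],[0,0,0,0,0.5],[0,0,0,0,0.76],[0,0,0,0,0.76],[0,0,0.3,0,0.76],[0,0,0.7,0,0.76],[0,0,0.9,0,0.76],[0,-0.6,0.5,0,0.76],[0,-0.9,0,0,0.76],[0,-0.9,0,0,0.76],[0,-0.9,0,0,0.76],[0,-0.9,0,0,0.76]],
  ],
)

```text
clock: 56.55
position: [0.4959, -0.0013, 0.1078]
ee_rot: [[-0.035, 0.999, 0.001], [0.999, 0.035, -0.0], [-0.0, 0.001, -1.0]]
force: [0.5, 0.9, -0.8]
width: 0.0819
grip_force: 0.0
```

play_rows(
  plan=[
    [[0,-0.8,0,0,0.76],[0,-0.5,0,0,0.76],[0,0,0,0,0.76]],
  ],
)

```text
clock: 56.92
position: [0.4961, -0.0533, 0.1076]
ee_rot: [[-0.033, 0.999, 0.001], [0.999, 0.033, -0.0], [-0.0, 0.001, -1.0]]
force: [0.1, 0.1, -0.2]
width: 0.0819
grip_force: 0.0
```

```bash
python3 chk.py | grep -E "near|\[" ; python3 - <<'E'
from h import *
f=np.load("top_c.npz");cv2.imwrite("pics/end.png",cv2.resize(f["a"][90:340,110:510,::-1],None,fx=2,fy=2,interpolation=cv2.INTER_CUBIC))
E
```

```text
top 1 near z98 0.0604 cab x (np.float64(-15.4), np.float64(31.4)) y (np.float64(-20.9), np.float64(22.0)) all x (np.float64(-30.6), np.float64(31.1)) y (np.float64(-21.3), np.float64(22.0)) rect [64.2 44.5] 0.2
top 1 far z98 0.0603 cab x (np.float64(-4.6), np.float64(31.2)) y (np.float64(-22.3), np.float64(21.0)) all x (np.float64(-31.4), np.float64(30.5)) y (np.float64(-22.7), np.float64(20.9)) rect [64.4 44.6] 0.4
top 2 near z98 0.0604 cab x (np.float64(2.7), np.float64(32.2)) y (np.float64(-20.0), np.float64(22.1)) all x (np.float64(-30.0), np.float64(31.7)) y (np.float64(-20.5), np.float64(22.6)) rect [64.5 45.7] 0.0
top 2 far z98 0.0606 cab x (np.float64(-24.7), np.float64(30.2)) y (np.float64(-22.3), np.float64(20.4)) all x (np.float64(-31.7), np.float64(30.0)) y (np.float64(-22.7), np.float64(20.2)) rect [65.5 44.7] 0.5
top 3 near z98 0.0602 cab x (np.float64(-5.2), np.float64(32.4)) y (np.float64(-23.1), np.float64(18.4)) all x (np.float64(-29.9), np.float64(31.7)) y (np.float64(-24.0), np.float64(19.1)) rect [45.6 64.6] 88.8
top 3 far z98 0.0604 cab x (np.float64(-7.4), np.f
[... 821 characters left out ...]
float64(6.6), np.float64(29.2)) y (np.float64(-19.5), np.float64(20.6)) all x (np.float64(-33.1), np.float64(28.1)) y (np.float64(-21.0), np.float64(21.6)) rect [66.  45.7] 0.6
side 3 near z98 0.0563 cab x (np.float64(7.9), np.float64(30.1)) y (np.float64(-20.8), np.float64(19.9)) all x (np.float64(-31.6), np.float64(29.8)) y (np.float64(-22.2), np.float64(20.1)) rect [64.9 45.2] 1.8
side 3 far z98 0.0564 cab x (np.float64(6.8), np.float64(29.3)) y (np.float64(-19.4), np.float64(20.8)) all x (np.float64(-33.4), np.float64(27.9)) y (np.float64(-21.6), np.float64(21.0)) rect [64.6 46.1] 0.0
[ 0.49576086 -0.05174908  0.10725774] 0.9993987027680105 0.034671485593327396 57.025 0.08186776643030452
```

View pics/end.png

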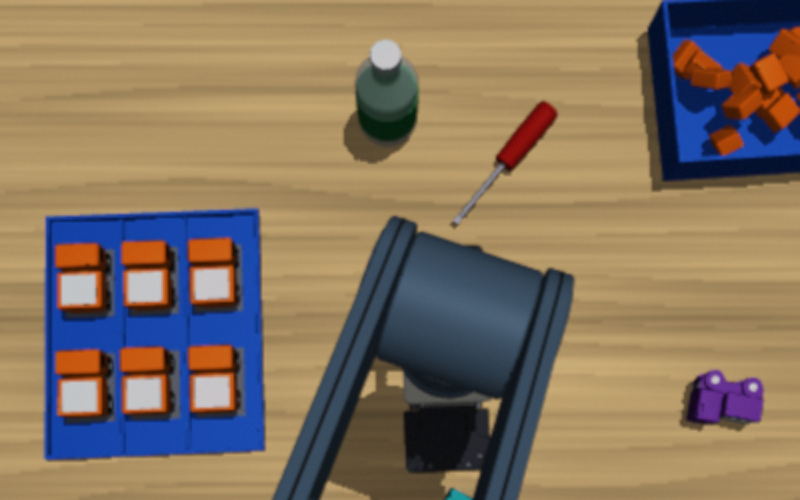

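The picture shows all three trucks standing on their wheels in the near row, at about (80,382), (146,380) and (212,378). Their noses point the same way as the far row, and the bottle, screwdriver and purple look-alike are where they started.

```bash
python3 -c "
from bench import *
print(job_done())"
```

```text
the job is handed in; nothing more can be done
None
```

All three trucks stand on their wheels in the near row, within about 2 mm of centre and about 2° of square by camera, noses matching the far row, and the job was handed in at about 57 s; to stand them up I rolled each gently against the blue bin's wall, the first one sat tilted on a tray rib until I reset it, and the third tipped its last few degrees onto its wheels when I let go.

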